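# Feel along a spring-roller bar

### The job

Check that the rollers of the hold-down bar spring freely: with the gripper closed and pointing down, stroke the fingertips lightly along the row of four orange rollers, from the one next to the green end to the one next to the black end, so that each in turn dips a few millimetres, staying low over the row between rollers. Do not press any roller near its stop, shift or lift the bar, or disturb the screwdriver, the jar or the spare roller; finish with the hand clear.

Things in the scene. Friction and masses are not known exactly. Their poses are not given: they have to be found in the camera images.
- bar: spring-roller bar lying loose on the bench, rollers up: aluminium rails, 298 mm long (x), 60 mm wide (y), 2.5 kg. Origin: centre of its underside, on the bench. x runs along the row from the green end block to the black one (any way round), z up. Rails 44, end blocks 46 mm high. Four orange rollers at y = 0, x = -90, -30, 30, 90 mm, tops 62 mm above the bench.
- top1 (a point): fixed point of the bar at the undipped top of roller 1, counted from the green end; 62 mm above the bench. Axes as the bar's.
- top2 (a point): fixed point of the bar at the undipped top of roller 2, counted from the green end; 62 mm above the bench. Axes as the bar's.
- top3 (a point): fixed point of the bar at the undipped top of roller 3, counted from the green end; 62 mm above the bench. Axes as the bar's.
- top4 (a point): fixed point of the bar at the undipped top of roller 4, counted from the green end; 62 mm above the bench. Axes as the bar's.
- roller1 (a joint): how far roller 1 (from the green end) is dipped, m: 0 up, 0.012 at its stop. The orange roller (36 mm diameter, 26 mm wide) spins freely about the bar's y axis and sinks straight down on a spring: about 0.6 N to start, then 0.4 N per mm; it springs back by itself, so a fingertip can slide along the row.
- roller2 (a joint): how far roller 2 (from the green end) is dipped, m: 0 up, 0.012 at its stop. The orange roller (36 mm diameter, 26 mm wide) spins freely about the bar's y axis and sinks straight down on a spring: about 0.6 N to start, then 0.4 N per mm; it springs back by itself, so a fingertip can slide along the row.
- roller3 (a joint): how far roller 3 (from the green end) is dipped, m: 0 up, 0.012 at its stop. The orange roller (36 mm diameter, 26 mm wide) spins freely about the bar's y axis and sinks straight down on a spring: about 0.6 N to start, then 0.4 N per mm; it springs back by itself, so a fingertip can slide along the row.
- roller4 (a joint): how far roller 4 (from the green end) is dipped, m: 0 up, 0.012 at its stop. The orange roller (36 mm diameter, 26 mm wide) spins freely about the bar's y axis and sinks straight down on a spring: about 0.6 N to start, then 0.4 N per mm; it springs back by itself, so a fingertip can slide along the row.
- screwdriver_grip (a point): bystander: screwdriver, wooden handle, 170 mm long, lying loose beside the bar; the point is on its handle.
- tin_mid (a point): bystander: small round jar with a grey screw lid, 54 mm diameter, 55 mm high, loose; the point is its centre half-way up.
- spare_mid (a point): bystander: spare orange roller, 36 mm diameter, 26 mm high, standing loose on its flat face on the bench; the point is its centre half-way up.

How it is judged:
On the way, in this order (a step that is already met when the one before it is completed fails the run):
1. the fingers dip roller 1 (counted from the green end) by more than 1.5 mm (value of joint roller1 above 0.0015 m and contact force between the fingers and bar above 0.2 N), for 0.05 s.
2. the fingertips cross the gap between rollers 1 and 2 along the row, lower than about 30 mm above the roller tops (x of the grasp point in the frame of bar between -0.074 and -0.046 m and y of the grasp point in the frame of bar between -0.03 and 0.03 m and z of the grasp point in the frame of bar below 0.112 m).
3. the fingers dip roller 2 (counted from the green end) by more than 1.5 mm (value of joint roller2 above 0.0015 m and contact force between the fingers and bar above 0.2 N), for 0.05 s.
4. the fingertips cross the gap between rollers 2 and 3 along the row, lower than about 30 mm above the roller tops (x of the grasp point in the frame of bar between -0.014 and 0.014 m and y of the grasp point in the frame of bar between -0.03 and 0.03 m and z of the grasp point in the frame of bar below 0.112 m).
5. the fingers dip roller 3 (counted from the green end) by more than 1.5 mm (value of joint roller3 above 0.0015 m and contact force between the fingers and bar above 0.2 N), for 0.05 s.
6. the fingertips cross the gap between rollers 3 and 4 along the row, lower than about 30 mm above the roller tops (x of the grasp point in the frame of bar between 0.046 and 0.074 m and y of the grasp point in the frame of bar between -0.03 and 0.03 m and z of the grasp point in the frame of bar below 0.112 m).
7. the fingers dip roller 4 (counted from the green end) by more than 1.5 mm (value of joint roller4 above 0.0015 m and contact force between the fingers and bar above 0.2 N), for 0.05 s.
At the end, for the whole second after the job is handed in: All four rollers have been dipped in order and are back up (within 1 mm); the bar lies flat and still within 15 mm of where it was; screwdriver, jar and spare roller are within 20 mm of where they were (value of joint each of roller1, roller2, roller3, roller4 below 0.001 m and distance of bar from where it was at the start of the episode below 0.015 m and angle between bar's own z axis and vertical below 0.05 rad and linear speed of bar below 0.01 m/s and distance of each of screwdriver_grip, tin_mid, spare_mid from where it was at the start of the episode below 0.02 m); the robot touches nothing.
It fails at once if a roller is pressed close to its stop (beyond 9.5 mm of 12 mm) (value of joint any of roller1, roller2, roller3, roller4 above 0.0095 m).
It fails at once if the fingers press on the bar with more than 25 N (contact force between the fingers and bar above 25 N).
It fails at once if the bar is shifted more than 15 mm, lifted or tipped (distance of bar from where it was at the start of the episode above 0.015 m or height (world z) of bar above 0.006 m or angle between bar's own z axis and vertical above 0.06 rad).
It fails at once if the screwdriver, jar or spare roller is moved more than 20 mm (distance of any of screwdriver_grip, tin_mid, spare_mid from where it was at the start of the episode above 0.02 m).
It also fails if it takes over 35 s, if anything falls off the work surface, if the arm or the gripper's body presses on something with over 40 N, if the wrist force passes 120 N, or if a joint passes its speed limit or range.

### The arm

A 6-joint arm with a two-finger parallel gripper is mounted at the origin on the work surface. World frame = base frame: x ahead of the robot, y to its left, z up, the work surface at z = 0. Lengths are in m, angles in rad, forces in N, time in s.
With the tool pointing down it reaches from about 0.4 to 0.825 m from the base axis. Payload 7 kg.
Tool frame: the origin (TCP) lies at the very end of the fingers, on their centre line; the grasp point (between the pads) lies 19 mm behind it (arm.grip_point_offset is the z of the grasp point in the tool frame, in m); z points along the fingers, x is the direction in which the jaws open and shut, and the axes are right-handed (so a half turn about z gives the same grasp; the last joint's range is limited). The gripper opens to 85 mm and grips with 20 to 120 N. Pads are 22 mm wide; open, the fingers measure 114 mm over their backs; the gripper's body (76 mm by 85 mm) begins 54 mm behind the grasp point. The pads swing forward as they close: fully open they stand 13 mm farther back than shut.
Start: joints at [1.529, 0.359, 0.012, 0, -1.224, -0.288], TCP at [0.219, 0.639, 0.231] pointing down, gripper open.
Joint ranges: [-3.07, 3.07], [-1.43, 2.12], [-1.02, 1.25], [-3.03, 1.67], [-3.05, -0], [-3.03, 3.03]. Speed limits (rad/s): [2.39, 2.39, 3.01, 3.14, 3.14, 3.14].

### API

Orientations are given as a unit quaternion [w, x, y, z].
In Python, from workcell import arm gives the robot as it stands.
- The arm moves only by the tool send_rows, never from a script. Its argument "series" is one flat list of numbers, 4 for each row, row after row: the shift along the tool's x, y, z in mm, then the turn about the tool's z in degrees. A call has 1 to 12 rows; each row is the pose to reach, as a shift and turn from the pose commanded when the call began, along the tool's axes at that moment; what a row does not reach only later rows make up. A row lasts 1/10 s, in which the tool goes at most 50 mm and 8.59 degrees, less where a joint would pass 70% of its speed; a pose out of reach is approached as far as the arm can. A call with a gripper value outside its range is refused whole. "gripper" is the closure, from 0 (fully open) to 1 (shut), set as the call begins (left out, the last holds). The fingers move at their own pace and stop on an object; the grip force is fixed at half the most. Time passes only in rows, so rows that repeat a pose let the fingers close. It gives the time, the measured TCP pose, the force and the opening at its end, in the units of the state.
- arm.sense(): the state, without advancing time (a new reading comes with each control period).
- arm.read_camera(name): name is "side" or "top" or "wrist"; returns the picture (384x512x3 uint8, red, green, blue); there is no depth.
- arm.camera_info(name): a dict with "fovy" (degrees; the focal length in pixels is half the picture's height over the tangent of half this angle, whatever the lens; pixels are square), "cx", "cy" (the principal point, pixels), "k1" (the pictures are not rectified: a ray, as slopes to the right and down, at radius r is drawn at 1 + k1 r^2 times it, then the intrinsics apply), "cam_to_world" (4x4, takes a point from camera to world coordinates). Camera axes: x right, y down, z forward; pixel columns grow to the right and rows downward; lengths in m; the calibration is good to about 2 mm. A picture is of the moment at which its call begins: read the wrist's pose just before it. camera_info takes no time and is no camera call; for the wrist camera it gives the pose at the moment of the call.
- arm.sign_off(): hands the job in, once; it reports no verdict.
The state is a dict: "t": time; "joint_pos": joint angles; "qd": joint speeds; "effort": joint torques, N m; "tool_pos": TCP position; "eef_rot": TCP orientation; "contact_force": force on the tool from outside, world axes, zero at the start; "moment": the same for the moment, N m; "opening": opening from 0.0 (shut) to 1.0 (fully open).
Only numpy, scipy, OpenCV 4.12 (cv2) and the standard library are available. Lean on these libraries where they do the work, as an engineer would, in place of code of your own. Each camera call takes 0.05 s, during which the arm holds its last target.

## Working session

There is one attempt and no reset: what is moved stays moved. The work goes in short steps, Python scripts to look and compute and a tool call to move; the robot and the scene stay as the last step left them, time stands still between calls to the robot, and variables do not carry over. Pictures are saved under pics/ and viewed, and the job is handed in when it is done.

Besides the shell and the picture viewer there is one more tool, called as name(argument=value, ...), one argument or row to a line, values as JSON. send_rows: Moves the arm, as the interface text tells. Its arguments: {"type":"object","properties":{"series":{"type":"array","items":{"type":"number"}},"gripper":{"type":"number"}},"required":["series"]}

```bash
mkdir -p pics; ls
python3 - <<'E'
from workcell import arm
import cv2
print(arm.sense())
print(arm.grip_point_offset)
for n in ("side","top","wrist"):
    print(n,arm.camera_info(n))
    cv2.imwrite(f"pics/{n}0.png",arm.read_camera(n)[:,:,::-1])
E
```

```text
pics
{'t': 0.0, 'joint_pos': array([ 1.52910178e+00,  3.59399878e-01,  1.10653891e-02, -3.52886451e-04,
       -1.22410258e+00, -2.88118087e-01]), 'qd': array([-8.58464692e-04, -2.20908828e-03,  9.54964877e-04,  5.58973073e-07,
        9.07350763e-04, -1.85520479e-04]), 'effort': array([-3.69218224e-04, -5.83329463e+01,  2.93414658e+01,  6.93634853e+00,
       -6.08303133e-03,  1.87875435e-05]), 'tool_pos': array([0.21846606, 0.63816043, 0.23035763]), 'eef_rot': array([-6.35232755e-04, -5.81386301e-01,  8.13627230e-01, -5.44985588e-04]), 'contact_force': array([ 0.26896288, -0.09673812,  0.23813486]), 'moment': array([-0.02973722, -0.01572781,  0.01649575]), 'opening': 1.0037645050727009}
-0.0187
side {'fovy': 55.935248790071235, 'cx': 255.21677933610584, 'cy': 188.2142227830427, 'k1': -0.10973611942398008, 'cam_to_world': array([[-0.97800889, -0.09720744,  0.18452461,  0.46824654],
       [-0.20773001,  0.53301611, -0.82020855,  0.5543489 ],
       [-0.01862422, -0.84050255, -0.5414874 ,  0.42544121],
       [ 0.        ,  0.        ,  0.        ,  1.        ]])}
top {'fovy': 57.774
[... 220 characters left out ...]
 1.15301109e-02,  2.13463307e-04,
         3.95825341e-02],
       [-8.21608292e-04, -5.27651288e-02, -9.98606612e-01,
         7.17978607e-01],
       [ 0.00000000e+00,  0.00000000e+00,  0.00000000e+00,
         1.00000000e+00]])}
wrist {'fovy': 70.28865181821551, 'cx': 255.68437832494072, 'cy': 193.85833790702512, 'k1': 0.022524010513645, 'cam_to_world': array([[-3.22928182e-01, -9.03375449e-01, -2.82188213e-01,
         2.90570829e-01],
       [-9.46423440e-01,  3.08318459e-01,  9.60333321e-02,
         6.14760689e-01],
       [ 2.49680453e-04,  2.98081408e-01, -9.54540419e-01,
         3.74769030e-01],
       [ 0.00000000e+00,  0.00000000e+00,  0.00000000e+00,
         1.00000000e+00]])}
```

View pics/top0.png

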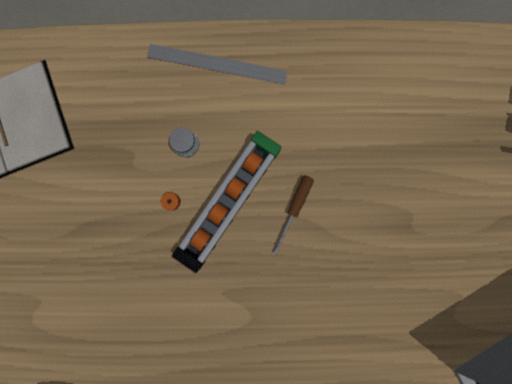

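View pics/side0.png

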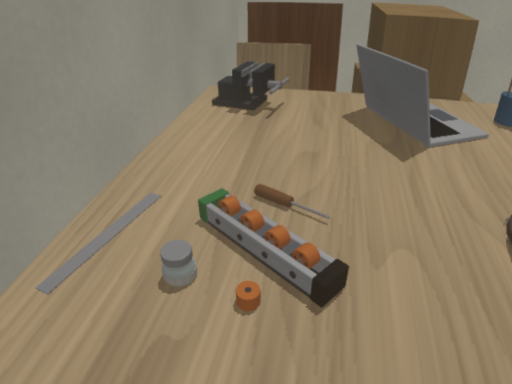

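View pics/wrist0.png

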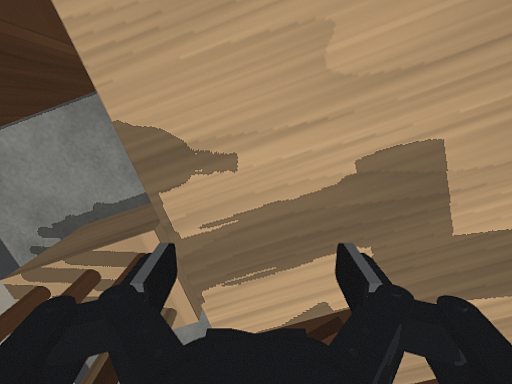

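```bash
cat > h.py <<'E'
import numpy as np, cv2
from workcell import arm
def K(ci,h=384):
    f=h/2/np.tan(np.radians(ci['fovy'])/2); return f
def ray(ci,uv):
    f=K(ci); d=(np.array(uv,float)-[ci['cx'],ci['cy']])/f
    # distorted -> undistorted
    u=d.copy()
    for _ in range(30): u=d/(1+ci['k1']*(u@u))
    T=ci['cam_to_world']; v=T[:3,:3]@np.array([u[0],u[1],1]); return T[:3,3],v/np.linalg.norm(v)
def onplane(ci,uv,z):
    o,v=ray(ci,uv); return o+v*(z-o[2])/v[2]
def proj(ci,p):
    T=ci['cam_to_world']; c=T[:3,:3].T@(np.array(p)-T[:3,3]); s=c[:2]/c[2]
    return s*(1+ci['k1']*(s@s))*K(ci)+[ci['cx'],ci['cy']]
def tri(rays):
    A=np.zeros((3,3));b=np.zeros(3)
    for o,v in rays:
        P=np.eye(3)-np.outer(v,v);A+=P;b+=P@o
    p=np.linalg.solve(A,b); return p,max(np.linalg.norm((np.eye(3)-np.outer(v,v))@(p-o)) for o,v in rays)
def blobs(img,lo,hi,amin=60):
    hsv=cv2.cvtColor(img,cv2.COLOR_RGB2HSV); m=cv2.inRange(hsv,np.array(lo),np.array(hi))
    n,l,s,c=cv2.connectedComponentsWithStats(m)
    return [(s[i,4],c[i].round(1),s[i,:4],cv2.convexHull(np.argwhere(l==i)[:,::-1].astype(np.int32))[:,0]) for i in range(1,n) if s[i,4]>=amin]
E
python3 - <<'E'
from h import *
for n in ("top","side"):
    im=cv2.imread(f"pics/{n}0.png")[:,:,::-1].copy()
    print(n)
    for nm,lo,hi in (("or",(3,190,120),(14,255,255)),("gr",(50,120,30),(85,255,255)),("bk",(0,0,0),(179,255,45))):
        for b in blobs(im,lo,hi,40): print(nm,b[0],b[1],b[2],cv2.minAreaRect(b[3]))
for n,x,y in (("top",165,115),("side",180,170)):
    im=cv2.imread(f"pics/{n}0.png"); cv2.imwrite(f"pics/{n}0z.png",cv2.resize(im[y:y+160,x:x+200],None,fx=3.7,fy=3.7,interpolation=cv2.INTER_CUBIC))
E
```

```text
top
or 141 [252.5 161.6] [246 154  15  17] ((252.3199920654297, 161.739990234375), (12.20000171661377, 12.400001525878906), 36.869895935058594)
or 146 [234.8 187.2] [228 180  15  17] ((234.75003051757812, 187.25001525878906), (12.727920532226562, 12.020814895629883), 45.0)
or 173 [169.6 200.7] [162 193  16  16] ((169.5, 200.5), (15.0, 15.0), 90.0)
or 150 [216.9 213.6] [210 206  15  16] ((216.99996948242188, 213.49998474121094), (12.203404426574707, 13.035454750061035), 33.6900634765625)
or 148 [198.9 239.9] [192 232  15  17] ((199.15383911132812, 239.76922607421875), (12.203404426574707, 12.75810432434082), 33.6900634765625)
gr 348 [265.5 143.9] [252 132  29  24] ((265.1153564453125, 144.576904296875), (29.67646026611328, 13.590153694152832), 33.690067291259766)
bk 460 [ 48.5 128.3] [  0  61  74 117] ((48.51651382446289, 128.66986083984375), (58.67134094238281, 124.41011810302734), 20.389162063598633)
bk 99 [260.9 151.5] [254 145  15  15] ((259.9615478515625, 151.80767822265625), (14.144854545593262, 8.59785270690918), 33.690067291259766)
bk 466 [188.2 257.5] [173 245  30  28] ((189.5, 254.99996948242188), (30.785863876342773, 22.188007354736328), 33.6900634765625)
side
bk 233 [438.8 128.5] [431 118  24  19] ((439.01470947265625, 130.80882263183594), (26.92527961730957, 14.405881881713867), 30.963756561279297)
bk 578 [325.4 289.7] [310 274  35  32] ((325.5000305175781, 285.0000305175781), (24.748737335205078, 38.890869140625), 45.0)
```

View pics/top0z.png

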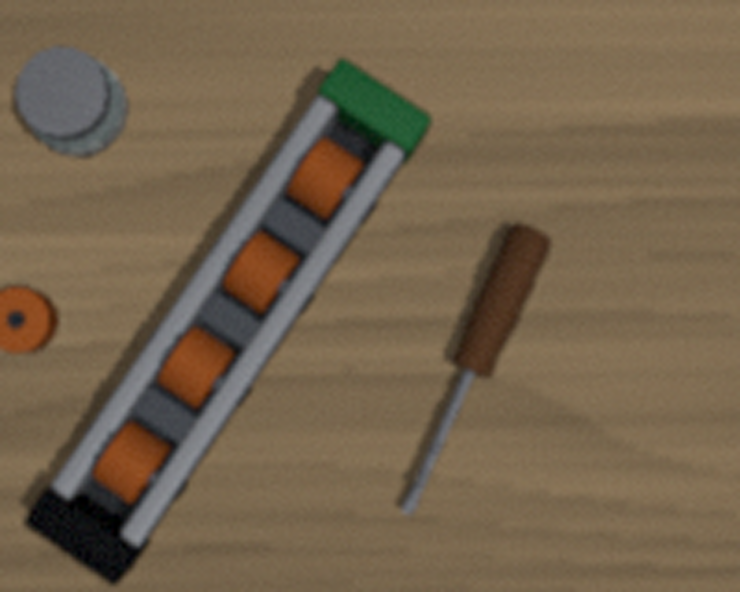

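View pics/side0z.png

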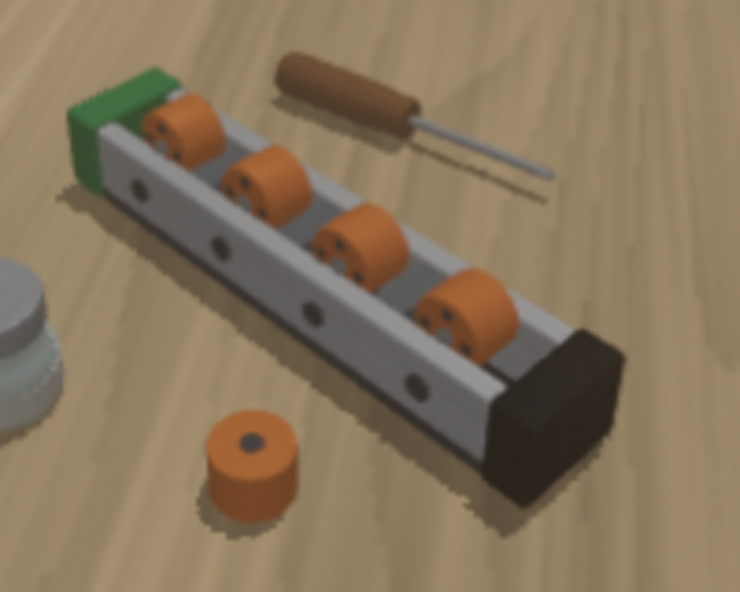

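Run:
```python
from h import *
C={n:arm.camera_info(n) for n in ("top","side")}
B={}
for n,lo in (("top",(3,120,60)),("side",(3,150,80))):
    im=cv2.imread(f"pics/{n}0.png")[:,:,::-1].copy()
    B[n]=[b for b in blobs(im,lo,(14,255,255),60)]
    for b in B[n]: print(n,b[0],b[1],b[2],cv2.minAreaRect(b[3]))
im=cv2.imread("pics/side0.png")[:,:,::-1].copy();hs=cv2.cvtColor(im,cv2.COLOR_RGB2HSV)
for p in ((232,205),(280,237),(250,290),(215,198)): print(p,hs[p[1],p[0]])
im=cv2.imread("pics/top0.png")[:,:,::-1].copy();
for b in blobs(im,(50,100,20),(90,255,255)): print("gr",b[1],cv2.boxPoints(cv2.minAreaRect(b[3])))
# corners by eye from zoom, green & black tops
f=lambda u,v:(165+(u+.5)/3.7-.5,115+(v+.5)/3.7-.5)
for nm,p in (("g1",(340,60)),("g2",(431,121)),("k1",(27,520)),("k2",(117,581))): print(nm,onplane(C["top"],f(*p),.046).round(4))
R=[(252.5,161.6),(234.8,187.2),(216.9,213.6),(198.9,239.9)]
for p in R: print(onplane(C["top"],p,.056).round(4))
```

```text
top 262 [252.3 162.3] [243 152  20  22] ((252.15383911132812, 162.2692413330078), (14.422204971313477, 18.582456588745117), 33.690067291259766)
top 372 [301.  195.4] [289 176  24  40] ((300.97259521484375, 195.76028442382812), (9.682989120483398, 40.800968170166016), 24.443954467773438)
top 260 [234.9 187.8] [225 178  21  21] ((234.7635040283203, 187.83106994628906), (14.53095531463623, 18.59962272644043), 35.53767776489258)
top 288 [169.9 201. ] [160 192  21  19] ((169.75, 200.75), (19.091880798339844, 18.384775161743164), 45.0)
top 265 [217.3 213.6] [208 203  20  22] ((217.23074340820312, 213.65382385253906), (14.422204971313477, 18.582456588745117), 33.690067291259766)
top 265 [199.8 239.3] [190 229  21  22] ((199.7692108154297, 239.3461456298828), (14.422204971313477, 18.582456588745117), 33.690067291259766)
side 243 [230.3 204.5] [219 196  21  19] ((229.65386962890625, 205.26925659179688), (17.4888973236084, 17.240827560424805), 60.2551155090332)
side 280 [253.2 219.2] [241 210  23  21] ((253.25003051757812, 219.25003051757812), (20.50609588623047, 16.970561981201172), 45.0)
side 323 [278.6 235.5] [265 225  25  23] ((278.25, 235.75), (21.21320343017578, 19.091880798339844), 45.0)
side 382 [307.5 254. ] [293 243  27  25] ((307.5, 254.0), (23.33452033996582, 20.50609588623047), 45.0)
side 573 [247.7 295.8] [236 281  24  30] ((247.5, 295.5), (29.0, 23.0), 90.0)
(232, 205) [ 12 170 147]
(280, 237) [ 12 171 149]
(250, 290) [11 87 91]
(215, 198) [ 59 101 106]
gr [265.4 143.8] [[248.56    140.92003]
 [257.32    129.24004]
 [281.64    147.48003]
 [272.88    159.16002]]
g1 [0.6938 0.0359 0.046 ]
g2 [ 0.6607 -0.0116  0.046 ]
k1 [0.4542 0.2017 0.046 ]
k2 [0.4223 0.1548 0.046 ]
[0.632  0.0444 0.056 ]
[0.5833 0.0787 0.056 ]
[0.5334 0.1131 0.056 ]
[0.484  0.1477 0.056 ]
```

Run:
```python
from h import *
C={n:arm.camera_info(n) for n in ("top","side")}
T=[(252.3,162.3),(234.9,187.8),(217.3,213.6),(199.8,239.3)]
S=[(230,204.8),(253.2,219.2),(278.5,235.5),(307.5,254)]
P=[]
for t,s in zip(T,S):
    print("tri",tri([ray(C["top"],t),ray(C["side"],s)])); P.append(onplane(C["top"],t,.052))
P=np.array(P);print(P.round(4));m=P.mean(0)
g=np.array([[.6938,.0359],[.6607,-.0116]]);k=np.array([[.4542,.2017],[.4223,.1548]])
print("ends mid",(g.mean(0)+k.mean(0))/2,"len",np.linalg.norm(g.mean(0)-k.mean(0)))
d=k.mean(0)-g.mean(0);print("yaw ends",np.degrees(np.arctan2(d[1],d[0])))
d=(P[3]-P[0]);print("center",m,"len",np.linalg.norm(d),"yaw rollers",np.degrees(np.arctan2(d[1],d[0])))
# side pts: roller top silhouette & spare/jar/screwdriver
for n,uv,z in (("jar",(182,141),.055),("spare",(169.9,201),.026),("sd handle",(301,195.4),.013),("tip",(275,250),.005)):print(n,onplane(C["top"],uv,z).round(3))
s=arm.sense()
from scipy.spatial.transform import Rotation as Rn
q=s['eef_rot'];R=Rn.from_quat(np.r_[q[1:],q[0]]).as_matrix();print(R.round(3),s['tool_pos'])
```

```text
tri (array([0.63101163, 0.04467749, 0.04784214]), np.float64(0.0007389925443695694))
tri (array([0.58132257, 0.07870501, 0.04803434]), np.float64(0.001322465103938519))
tri (array([0.53218457, 0.11307289, 0.04810063]), np.float64(0.0011452418590043774))
tri (array([0.48292517, 0.14717373, 0.04768922]), np.float64(0.0014517174170116582))
[[0.6312 0.0448 0.052 ]
 [0.5824 0.0787 0.052 ]
 [0.5334 0.1128 0.052 ]
 [0.4847 0.1466 0.052 ]]
ends mid [0.55775 0.0952 ] len 0.29105018467611377
yaw ends 145.2015077490411
center [0.55792137 0.09572988 0.052     ] len 0.17834839992531512 yaw rollers 145.19282292081675
jar [0.674 0.18  0.055]
spare [0.559 0.21  0.026]
sd handle [ 0.568 -0.053  0.013]
tip [0.457 0.001 0.005]
[[-0.324 -0.946 -0.   ]
 [-0.946  0.324 -0.001]
 [ 0.001 -0.    -1.   ]] [0.21852756 0.63825704 0.23057188]
```

send_rows(
  series=[10,-15,0,0,35,-48,0,4,65,-89,0,8,95,-130,0,12,125,-170,0,16,155,-211,0,16,185,-252,0,16,215,-293,0,16,245,-334,0,16,275,-375,0,16,305,-416,0,16,335,-457,0,16],
  gripper=1,
)

```text
t: 1.35
tool_pos: [0.5389, 0.177, 0.2316]
eef_rot: [0.0, -0.463, 0.887, 0.0]
contact_force: [0.9, 1.6, 0.2]
opening: 0.0
```

send_rows(
  series=[15,-40,0,0,30,-80,0,0,43,-115,10,0,52,-138,30,0,56,-147,55,0,56,-147,80,0,56,-147,95,0,56,-147,100,0,56,-147,100,0,56,-147,100,0,56,-147,100,0],
)

```text
t: 2.45
tool_pos: [0.6275, 0.0498, 0.1326]
eef_rot: [0.001, -0.463, 0.887, -0.0]
contact_force: [0.3, -0.3, 0.7]
opening: 0.001
```

```bash
cat > st.py <<'E'
from h import *
import sys
from scipy.spatial.transform import Rotation as Rn
s=arm.sense();q=s['eef_rot'];R=Rn.from_quat(np.r_[q[1:],q[0]]).as_matrix()
print(s['t'],s['tool_pos'].round(4),s['contact_force'].round(2),s['opening']);print(R.round(4))
for n in sys.argv[2:]:
    cv2.imwrite(f"pics/{n}{sys.argv[1]}.png",arm.read_camera(n)[:,:,::-1])
c=np.array([.5578,.0955]);a=np.radians(145.2);u=np.array([np.cos(a),np.sin(a)]);v=np.array([-u[1],u[0]])
d=s['tool_pos'][:2]-c;print("bar xy",(d@u).round(4),(d@v).round(4))
for x in (-.09,.09):
    e=c+u*x-s['tool_pos'][:2];e=R.T@np.r_[e,.057-s['tool_pos'][2]];print("to roller x",x,"z .057: tool mm",(e*1000).round(1))
E
python3 st.py 1 top side wrist
```

```text
2.45 [0.6275 0.0498 0.1326] [ 0.29 -0.31  0.71] 0.0006903214954210877
[[-5.718e-01 -8.204e-01  1.900e-03]
 [-8.204e-01  5.718e-01  6.000e-04]
 [-1.500e-03 -1.200e-03 -1.000e+00]]
bar xy -0.0833 -0.0022
to roller x -0.09 z .057: tool mm [ 2.3 -6.6 75.6]
to roller x 0.09 z .057: tool mm [  2.6 173.4  75.3]
```

View pics/wrist1.png

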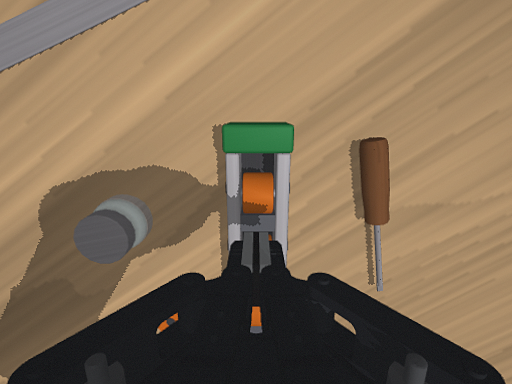

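View pics/side1.png

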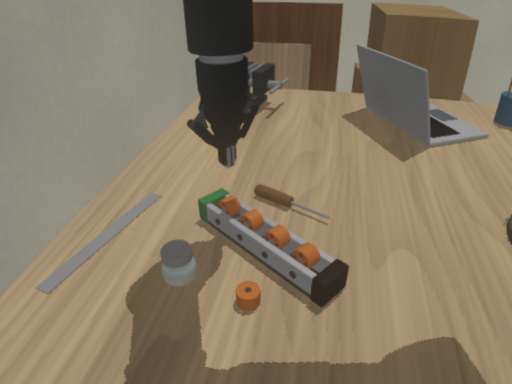

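```bash
python3 st.py 2 wrist
python3 - <<'E'
from h import *
ci=arm.camera_info("wrist");im=cv2.imread("pics/wrist2.png")[:,:,::-1].copy()
t=arm.camera_info("top")
for b in blobs(im,(3,150,80),(14,255,255),60):
    print(b[0],b[1],b[2],onplane(ci,b[1],.054).round(4),tri([ray(ci,b[1]),ray(t,(252.3,162.3))]))
print(proj(ci,[.632,.0441,.062]),proj(ci,[.632,.0441,.054]))
for b in blobs(im,(50,100,20),(90,255,255)): print("gr",b[1],b[2],onplane(ci,b[1],.046))
E
```

```text
2.6 [0.6272 0.0498 0.1321] [ 0.28 -0.02 -0.17] -0.0013628658559095223
[[-5.719e-01 -8.203e-01  1.300e-03]
 [-8.203e-01  5.719e-01  5.000e-04]
 [-1.100e-03 -8.000e-04 -1.000e+00]]
bar xy -0.0831 -0.0021
to roller x -0.09 z .057: tool mm [ 2.1 -6.9 75.1]
to roller x 0.09 z .057: tool mm [  2.4 173.1  75. ]
1223 [257.3 192.4] [242 173  32  40] [0.633  0.0453 0.054 ] (array([0.6317138 , 0.04539138, 0.04988504]), np.float64(0.0006232668052859326))
187 [255.6 316.2] [251 306  11  20] [0.5288 0.1195 0.054 ] (array([0.61735006, 0.04952023, 0.18064736]), np.float64(0.00663729946983749))
69 [162.7 325.8] [158 320  11  12] [0.5724 0.202  0.054 ] (array([0.63097772, 0.05818301, 0.19886602]), np.float64(0.02413602671578762))
[259.18164444 195.41408455] [259.08553384 192.56699286]
gr [257.4 137.5] [222 123  72  31] [0.67009328 0.01941967 0.046     ]
```

send_rows(
  series=[1.5,-7,20,0,1.5,-7,40,0,1.5,-7,55,0,1.5,-7,63,0,1.5,-7,66,0,1.5,-7,66,0,1.5,-7,66,0,1.5,-7,66,0],
)

```text
t: 3.45
tool_pos: [0.6322, 0.0445, 0.0662]
eef_rot: [0.001, -0.463, 0.887, -0.0]
contact_force: [0.8, 0.2, 0.1]
opening: -0.002
```

```bash
python3 st.py 3 side
python3 - <<'E'
from h import *
im=cv2.imread("pics/side3.png");cv2.imwrite("pics/side3z.png",cv2.resize(im[110:290,170:370],None,fx=3.3,fy=3.3,interpolation=cv2.INTER_CUBIC))
E
```

```text
3.45 [0.6322 0.0445 0.0662] [0.82 0.23 0.09] -0.002252905064396943
[[-5.719e-01 -8.203e-01  1.300e-03]
 [-8.203e-01  5.719e-01  4.000e-04]
 [-1.000e-03 -8.000e-04 -1.000e+00]]
bar xy -0.0902 -0.0006
to roller x -0.09 z .057: tool mm [0.6 0.2 9.2]
to roller x 0.09 z .057: tool mm [  0.9 180.2   9. ]
```

View pics/side3z.png

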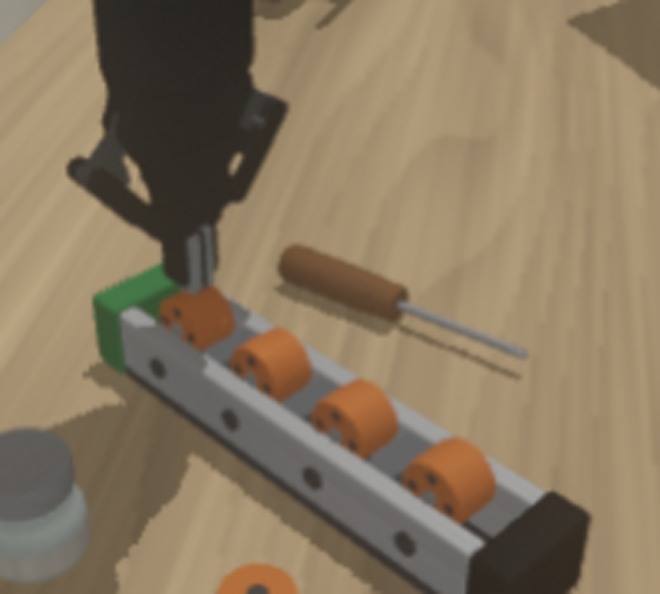

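send_rows(
  series=[0.5,0,2,0,0.5,0,4,0,0.5,0,6,0,0.5,0,8,0,0.5,0,8.5,0,0.5,0,8.5,0,0.5,0,8.5,0,0.5,0,8.5,0],
)

```text
t: 4.3
tool_pos: [0.6316, 0.0439, 0.057]
eef_rot: [0.0, -0.463, 0.887, -0.0]
contact_force: [0.9, -0.4, 1.7]
opening: 0.003
```

```bash
python3 st.py 4 side; python3 st.py 5 side;python3 st.py 6 side
python3 - <<'E'
from h import *
im=cv2.imread("pics/side4.png");cv2.imwrite("pics/side4z.png",cv2.resize(im[110:290,170:370],None,fx=3.3,fy=3.3,interpolation=cv2.INTER_CUBIC))
E
```

```text
4.3 [0.6316 0.0439 0.057 ] [ 0.86 -0.43  1.65] 0.002662263406962225
[[-5.721e-01 -8.202e-01  2.000e-04]
 [-8.202e-01  5.721e-01  0.000e+00]
 [-2.000e-04 -2.000e-04 -1.000e+00]]
bar xy -0.09 0.0002
to roller x -0.09 z .057: tool mm [-0.2  0.  -0. ]
to roller x 0.09 z .057: tool mm [ 1.0e-01  1.8e+02 -1.0e-01]
4.35 [0.6316 0.0439 0.057 ] [0.79 0.43 2.79] -0.00011181803972158662
[[-5.721e-01 -8.202e-01  3.000e-04]
 [-8.202e-01  5.721e-01  1.000e-04]
 [-2.000e-04 -2.000e-04 -1.000e+00]]
bar xy -0.09 0.0002
to roller x -0.09 z .057: tool mm [-0.2  0.  -0. ]
to roller x 0.09 z .057: tool mm [ 1.0e-01  1.8e+02 -0.0e+00]
4.4 [0.6316 0.0439 0.0569] [0.28 0.63 1.85] 0.004258154972717912
[[-5.721e-01 -8.202e-01  3.000e-04]
 [-8.202e-01  5.721e-01  1.000e-04]
 [-2.000e-04 -2.000e-04 -1.000e+00]]
bar xy -0.09 0.0002
to roller x -0.09 z .057: tool mm [-0.2  0.  -0.1]
to roller x 0.09 z .057: tool mm [ 1.0e-01  1.8e+02 -1.0e-01]
```

View pics/side4z.png

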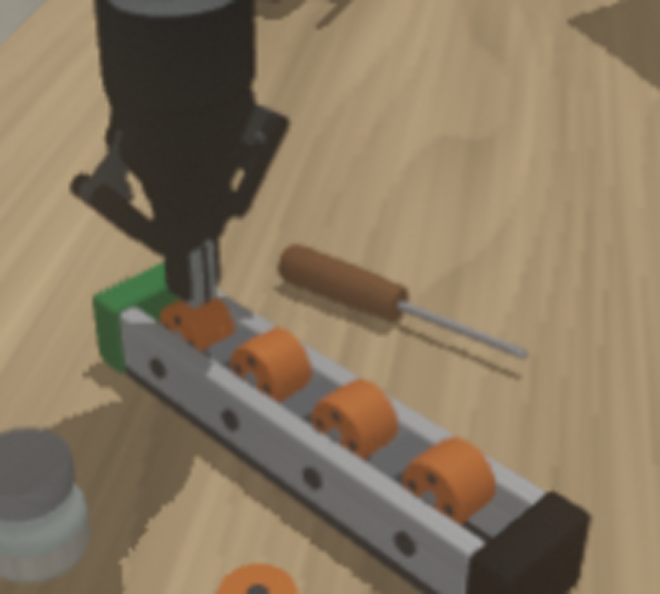

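send_rows(
  series=[0,5,0,0,0,10,-0.5,0,0,15,-1,0,0,20,-2,0,0,26,-2,0,0,32,-2,0,0,38,-2,0,0,43,-2,0,0,48,-1.5,0,0,53,-1,0,0,57,-0.5,0,0,60,0,0],
)

```text
t: 5.65
tool_pos: [0.582, 0.0784, 0.0569]
eef_rot: [0.0, -0.463, 0.887, -0.0]
contact_force: [-1.1, -0.6, 2.1]
opening: 0.003
```

send_rows(
  series=[0,0,0,0,0,0,0,0,0,0,0,0],
)

```text
t: 5.95
tool_pos: [0.5824, 0.0781, 0.0568]
eef_rot: [-0.0, -0.463, 0.887, -0.0]
contact_force: [-0.4, -1.0, 3.2]
opening: -0.002
```

```bash
python3 st.py 7 side; python3 st.py 8 top
python3 - <<'E'
from h import *
im=cv2.imread("pics/side7.png");cv2.imwrite("pics/side7z.png",cv2.resize(im[110:290,170:370],None,fx=3.3,fy=3.3,interpolation=cv2.INTER_CUBIC))
E
```

```text
5.95 [0.5824 0.0781 0.0568] [-0.39 -1.02  3.23] -0.002013420084229143
[[-5.722e-01 -8.201e-01  0.000e+00]
 [-8.201e-01  5.722e-01 -1.000e-04]
 [ 0.000e+00 -0.000e+00 -1.000e+00]]
bar xy -0.0301 0.0002
to roller x -0.09 z .057: tool mm [ -0.3 -59.9  -0.2]
to roller x 0.09 z .057: tool mm [ -0.  120.1  -0.2]
6.0 [0.5824 0.0781 0.0568] [-1.54 -0.32  2.86] 0.00024082371863431924
[[-0.5722 -0.8201  0.    ]
 [-0.8201  0.5722 -0.    ]
 [-0.     -0.     -1.    ]]
bar xy -0.0301 0.0002
to roller x -0.09 z .057: tool mm [ -0.3 -59.9  -0.2]
to roller x 0.09 z .057: tool mm [  0.  120.1  -0.2]
```

View pics/side7z.png

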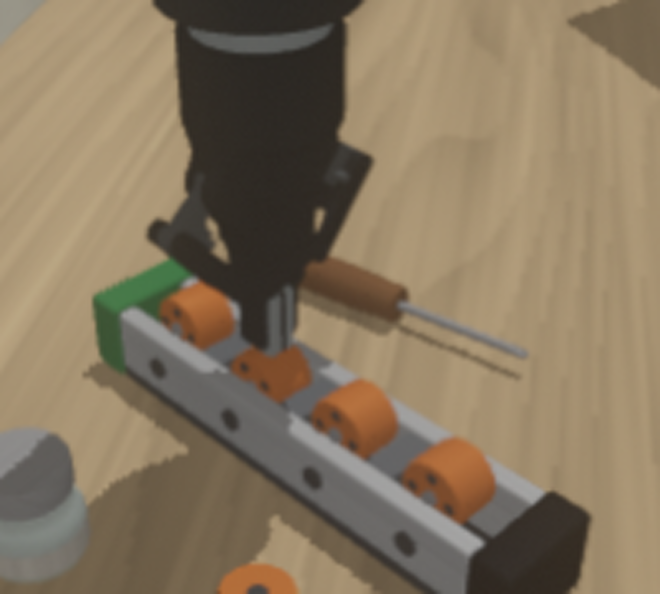

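send_rows(
  series=[0,5,0,0,0,10,-0.5,0,0,15,-1,0,0,20,-2,0,0,26,-2,0,0,32,-2,0,0,38,-2,0,0,43,-2,0,0,48,-1.5,0,0,53,-1,0,0,57,-0.5,0,0,60,-0.5,0],
)

```text
t: 7.25
tool_pos: [0.5328, 0.1128, 0.0574]
eef_rot: [0.0, -0.463, 0.887, -0.0]
contact_force: [0.2, 0.1, 2.1]
opening: -0.003
```

send_rows(
  series=[0,0,0,0,0,0,0,0,0,0,0,0],
)

```text
t: 7.55
tool_pos: [0.5332, 0.1125, 0.0573]
eef_rot: [0.0, -0.463, 0.887, -0.0]
contact_force: [-0.3, 0.7, 3.6]
opening: 0.004
```

```bash
python3 st.py 9 side; python3 st.py 10 top
python3 - <<'E'
from h import *
im=cv2.imread("pics/side9.png");cv2.imwrite("pics/side9z.png",cv2.resize(im[110:290,170:370],None,fx=3.3,fy=3.3,interpolation=cv2.INTER_CUBIC))
E
```

```text
7.55 [0.5332 0.1125 0.0573] [-0.31  0.73  3.62] 0.003634205483702246
[[-5.722e-01 -8.201e-01  1.000e-04]
 [-8.201e-01  5.722e-01  0.000e+00]
 [-1.000e-04 -1.000e-04 -1.000e+00]]
bar xy 0.0299 0.0001
to roller x -0.09 z .057: tool mm [  -0.3 -119.9    0.3]
to roller x 0.09 z .057: tool mm [ 0.1 60.1  0.3]
7.6 [0.5332 0.1125 0.0573] [-0.83 -0.11  3.6 ] 0.0006866032687767126
[[-5.722e-01 -8.201e-01  1.000e-04]
 [-8.201e-01  5.722e-01  0.000e+00]
 [-1.000e-04 -1.000e-04 -1.000e+00]]
bar xy 0.0299 0.0
to roller x -0.09 z .057: tool mm [  -0.3 -119.9    0.3]
to roller x 0.09 z .057: tool mm [ 0.1 60.1  0.3]
```

View pics/side9z.png

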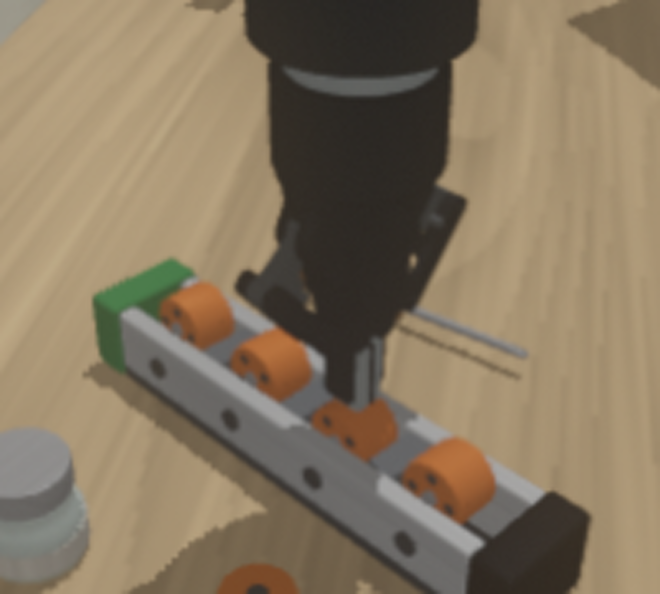

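send_rows(
  series=[0,5,0,0,0,10,-0.5,0,0,15,-1.5,0,0,20,-2.5,0,0,26,-2.5,0,0,32,-2.5,0,0,38,-2.5,0,0,43,-2.5,0,0,48,-2,0,0,53,-1.5,0,0,57,-1,0,0,60,-0.5,0],
)

```text
t: 8.85
tool_pos: [0.4836, 0.1471, 0.0579]
eef_rot: [0.0, -0.463, 0.887, -0.0]
contact_force: [-0.9, -0.3, 2.5]
opening: -0.002
```

send_rows(
  series=[0,0,0,0,0,0,0,0,0,0,0,0],
)

```text
t: 9.15
tool_pos: [0.4839, 0.1468, 0.0578]
eef_rot: [-0.0, -0.463, 0.887, -0.0]
contact_force: [-0.6, -0.3, 2.2]
opening: 0.001
```

```bash
python3 st.py 11 side; python3 st.py 12 top
python3 - <<'E'
from h import *
im=cv2.imread("pics/side11.png");cv2.imwrite("pics/side11z.png",cv2.resize(im[110:290,170:370],None,fx=3.3,fy=3.3,interpolation=cv2.INTER_CUBIC))
E
```

```text
9.15 [0.4839 0.1468 0.0578] [-0.58 -0.3   2.2 ] 0.0006074472370802982
[[-5.722e-01 -8.201e-01 -0.000e+00]
 [-8.201e-01  5.722e-01 -1.000e-04]
 [ 0.000e+00 -0.000e+00 -1.000e+00]]
bar xy 0.0899 0.0
to roller x -0.09 z .057: tool mm [  -0.3 -179.9    0.8]
to roller x 0.09 z .057: tool mm [-0.   0.1  0.8]
9.2 [0.484  0.1468 0.0578] [-0.21 -1.07  3.03] 0.0008862421032956701
[[-0.5722 -0.8201  0.    ]
 [-0.8201  0.5722 -0.    ]
 [-0.     -0.     -1.    ]]
bar xy 0.0899 -0.0
to roller x -0.09 z .057: tool mm [  -0.3 -179.9    0.8]
to roller x 0.09 z .057: tool mm [0.  0.1 0.8]
```

View pics/side11z.png

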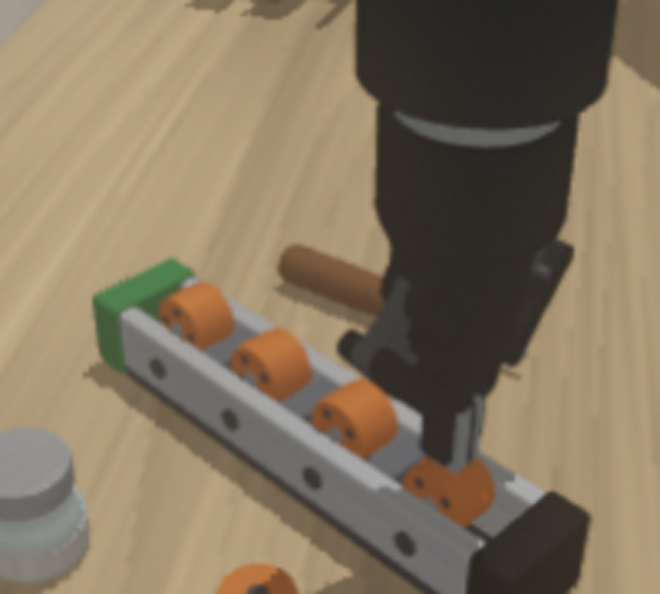

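Roller 4 is dipped (zoom about 450,490) and the others are up. Next I lift straight up, then move aside in the direction of tool −x (away from the bar) so the cameras can see.

send_rows(
  series=[0,0,-3,0,0,0,-10,0,0,0,-25,0,0,0,-50,0,0,0,-80,0,0,0,-105,0,0,0,-120,0,0,0,-120,0,0,0,-120,0,0,0,-120,0],
)

```text
t: 10.25
tool_pos: [0.4833, 0.1466, 0.177]
eef_rot: [-0.001, -0.462, 0.887, 0.0]
contact_force: [1.3, 0.5, -0.3]
opening: -0.001
```

send_rows(
  series=[-20,10,0,0,-50,25,0,0,-80,40,0,0,-110,55,0,0,-140,65,0,0,-160,70,0,0,-170,70,0,0,-170,70,0,0,-170,70,0,0,-170,70,0,0],
)

```text
t: 11.25
tool_pos: [0.5234, 0.3253, 0.1777]
eef_rot: [-0.0, -0.462, 0.887, -0.0]
contact_force: [0.2, -0.1, 0.2]
opening: 0.0
```

```bash
python3 st.py 13 side top
python3 - <<'E'
from h import *
for n,los in (("top",((3,120,60),(50,120,30))),("side",((3,150,80),(50,60,30)))):
  for k in ("0","13"):
    im=cv2.imread(f"pics/{n}{k}.png")[:,:,::-1].copy()
    for lo,h in zip(los,(14,90)): print(n,k,[tuple(b[1]) for b in blobs(im,lo,(h,255,255),60)])
E
```

```text
11.25 [0.5234 0.3253 0.1777] [ 0.2  -0.12  0.15] 7.362221211308581e-05
[[-5.727e-01 -8.198e-01 -5.000e-04]
 [-8.198e-01  5.727e-01 -4.000e-04]
 [ 6.000e-04  2.000e-04 -1.000e+00]]
bar xy 0.1594 -0.169
to roller x -0.09 z .057: tool mm [ 168.3 -249.9  120.7]
to roller x 0.09 z .057: tool mm [168.8 -69.9 120.8]
top 0 [(np.float64(252.3), np.float64(162.3)), (np.float64(301.0), np.float64(195.4)), (np.float64(234.9), np.float64(187.8)), (np.float64(169.9), np.float64(201.0)), (np.float64(217.3), np.float64(213.6)), (np.float64(199.8), np.float64(239.3))]
top 0 [(np.float64(265.5), np.float64(143.9))]
top 13 [(np.float64(252.4), np.float64(162.3)), (np.float64(301.0), np.float64(195.6)), (np.float64(234.9), np.float64(187.8)), (np.float64(170.0), np.float64(201.1)), (np.float64(217.2), np.float64(213.5)), (np.float64(199.7), np.float64(239.4))]
top 13 [(np.float64(265.5), np.float64(143.9))]
side 0 [(np.float64(230.3), np.float64(204.5)), (np.float64(253.2), np.float64(219.2)), (np.float64(278.6), np.float64(235.5)), (np.float64(307.5), np.float64(254.0)), (np.float64(247.7), np.float64(295.8))]
side 0 [(np.float64(210.4), np.float64(201.2))]
side 13 [(np.float64(281.1), np.float64(238.0)), (np.float64(307.3), np.float64(254.2)), (np.float64(247.6), np.float64(296.1))]
side 13 []
```

View pics/side13.png

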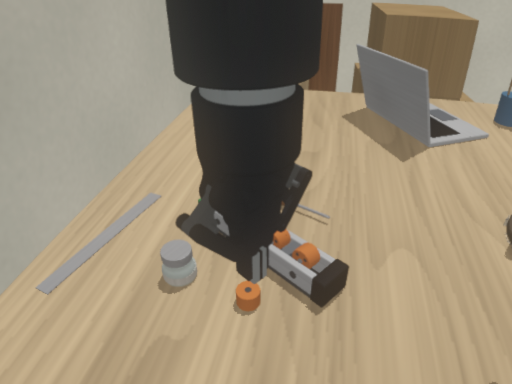

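View pics/top13.png

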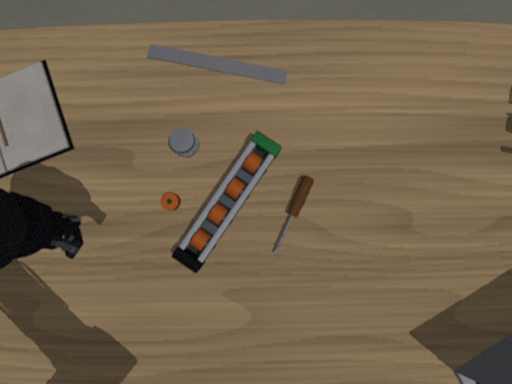

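The top picture shows the bar, rollers, jar, spare and screwdriver where they were, with all matching pixels within 0.2 px. The hand is clear, at about (65,235).

Run:
```python
from workcell import arm
print(arm.sense()['qd'].round(4)); print(arm.sign_off())
```

```text
[-0.0006 -0.0012  0.0052  0.0006  0.0024 -0.0022]
the job is handed in; nothing more can be done
None
```

I stroked the closed fingertips along the row from the green end to the black end, dipping rollers 1 to 4 in turn. I then lifted straight up, moved the hand aside and handed the job in at about 11.3 s.

**Dips:** The fingertip height over each roller was 57 to 58 mm, which gives a dip of about 4 to 5 mm. Between rollers I kept it no more than about 60 mm above the bench. The force readings were about 2 to 3.6 N and noisy by about 1 N. They mostly agreed with the heights. At roller 3 the 3.6 N reading would mean about 7.5 mm, against 4.7 mm by height, so I stroked roller 4 about 0.5 mm higher.

**Last checks:** In the final top picture the rollers, green block, spare roller and screwdriver were within 0.2 px of where they started, and the jar looked unmoved by eye. Side pictures during the stroke showed each earlier roller back up after it was passed. In the final side picture the arm hid rollers 1 and 2. Roller 4 matched its starting position there and roller 3 was only partly visible, so the last close side view of rollers 1 to 3 is the one taken at roller 4. The hand was clear and the final force reading was about zero.

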